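# Lock the mirrored cabinet with its hasp pin

### The arm

A 6-joint arm with a two-finger parallel gripper is mounted at the origin on the work surface. World frame = base frame: x ahead of the robot, y to its left, z up, the work surface at z = 0. Lengths are in mm, angles in rad, forces in N, time in s.
With the tool pointing down it reaches from about 350 to 875 mm from the base axis. Payload 4.2 kg.
Tool frame: the origin (TCP) lies midway between the tips of the shut fingers; the grasp point (between the pads) lies 19 mm behind it; y points along the fingers, x is the direction in which the jaws open and shut, and the axes are right-handed (so a half turn about y gives the same grasp; the last joint's range is limited). The gripper opens to 85 mm and grips with 20 to 120 N. Pads are 22 mm wide; open, the fingers measure 114 mm over their backs; the gripper's body (76 mm by 85 mm) begins 54 mm behind the grasp point. The pads swing forward as they close: fully open they stand 13 mm farther back than shut.
Start: joints at [-0.925, 0.385, 0.008, 0, -1.194, -0.259], TCP at [235.78, -578.798, 231.312] pointing down, gripper open.
Joint ranges: [-3.14, 3.14], [-1.21, 2.06], [-1.07, 1.41], [-3.16, 2.05], [-2.99, -0.16], [-3.1, 3.1]. Speed limits (rad/s): [2.79, 2.79, 3.14, 3.14, 3.14, 3.14].

### API

Orientations are given as a unit quaternion [x, y, z, w].
In Python, from bench import read_state, get_image, job_done gives the robot as it stands.
- The arm moves only by the tool play_rows, never from a script. Its argument "series" is a list of rows, each a list of 7 numbers: the shift along the tool's x, y, z in m, then the turn, a rotation vector about the tool's x, y, z in rad, then the finger opening in m, from 0 to 0.0854. In form: [[x, y, z, wx, wy, wz, claw], ...]. A call has 1 to 10 rows; each row shifts and turns the pose as measured when the row begins, along the tool's axes as they then stand; what a row does not reach is not made up. A row lasts 1/10 s, in which the tool goes at most 50 mm and 8.59 degrees, less where a joint would pass 70% of its speed; a pose out of reach is approached as far as the arm can. A call with a gripper value outside its range is refused whole. The fingers move at their own pace and stop on an object; the grip force is fixed at half the most. Time passes only in rows, so rows that do not move let the fingers close. It gives the time, the measured TCP pose, the force and the opening at its end, in the units of the state.
- read_state(): the state, without advancing time (a new reading comes with each control period).
- get_image(name): name is "side" or "top" or "wrist"; returns a dict with "color" (480x640x3 uint8, red, green, blue), "intrinsics" (3x3 intrinsics, pixels), "D" ([k1, k2, p1, p2, k3] as OpenCV has them; the pictures are not rectified), "origin" and "orientation" of the camera in the world. Camera axes: x right, y down, z forward; pixel columns grow to the right and rows downward; lengths in mm; the calibration is good to about 2 mm. A picture is of the moment at which its call begins. There is no depth.
- job_done(): hands the job in, once; it reports no verdict.
The state is a dict: "clock": time; "joints": joint angles; "joint_vel": joint speeds; "joint_efforts": joint torques, N m; "position": TCP position; "ee_rot": TCP orientation; "contact_force": force on the tool from outside, world axes, zero at the start; "wrist_torque": the same for the moment, N m; "gripper_width": finger opening in mm.
Only numpy, scipy, OpenCV 4.12 (cv2) and the standard library are available. Lean on these libraries where they do the work, as an engineer would, in place of code of your own. Each camera call takes 0.05 s, during which the arm holds its last target. There are 200 camera calls.

### The job

Lock the mirrored cabinet: take the red-headed pin out of the toothbrush holder and thread it down through the brass tongue of the ajar door and then both steel ears below, drawing the door shut with the pin, until the pin's collar sits fully home on the tongue; then let go. Work gently by feel, since the hasp bends if it is pressed harder than about 30 N, and leave the other things on the vanity where they stand.

Things in the scene. Friction and masses are not known exactly. Their poses are not given: they have to be found in the camera images.
- cabinet: Fixed white cabinet, 120 deep x 300 wide x 200 mm tall. Origin: centre of underside, z up; front looks along its -x. The mirrored, wood-framed door (192 mm high) hinges on a vertical axis at x=-53, y=146 mm; free edge y=-88. Beyond that the stile (front face x=-60) carries two fixed steel ears; the door's brass tongue reaches over them, its plate going on 22 mm in front of and beside its hole's centre.
- hasp (a point): Centre of the hole in the lower steel ear, on its top face (cabinet frame x=-90, y=-115, z=118 mm); axes as the cabinet's. The upper ear's hole is straight above, its top face 24 mm higher. Ears and tongue are level plates 8 mm thick with round 12.2 mm through holes.
- shut_point (a point): Where the centre of the tongue's hole (top face) will be when the door is shut: 54 mm straight above point hasp. A seal holds the door ajar, so the hole really starts 5 to 28 mm from here along the arc about door_hinge, towards cabinet -x. The amount differs each time and is not measured: find it by feel, with light, slow downward touches (about 10 mm/s), under which the door stays put.
- door_hinge (a point): Foot of the door's hinge axis (vertical), cabinet frame x=-53, y=146, z=0 mm. Drawing the door shut takes about 3 N at the tongue (spring and friction), and the pin lags or leans a little under that load; let go, the door springs 5 mm or more open again. It can be pushed 3 mm past shut.
- pin: Steel pin, 90 g, upright, hanging by its collar in the holder. Origin: centre of the collar's underside, z up the pin. Shaft 10 mm diameter, 75 mm long below; collar 24 mm diameter x 5 mm; red flat tab from 5 to 39 mm above the origin, 26 mm wide (pin x), 12 mm thick (pin y): pinch it across its thickness from above. Fully home, the collar's underside rests on the tongue's top face.
- pin_tip (a point): Centre of the pin's lower end, 75 mm below the collar's underside; axes as the pin's. The end is flat and 9 mm across, with a slight bevel to the 10 mm shaft.
- holder: Fixed white ceramic toothbrush holder block, 60 (x) x 110 (y) x 95 mm tall; origin at the centre of its underside. The pin hangs in the 13 mm hole 25 mm to its -y side, the collar on the holder's top face.
- perfume: Round amber glass perfume bottle with twist cap, 68 mm diameter, 88 mm tall, loose; origin at its underside. Leave alone.
- dish: Blue ceramic ring dish, 90 mm diameter, 26 mm tall, loose; origin at its underside. Leave alone.
- clipper: Aluminium nail clipper, 62 x 13 x 12 mm, loose, lying near the front of the cabinet; origin at its underside. Leave alone.
- jar: White cream jar with brass lid, 60 mm diameter, 55 mm tall, loose; origin at its underside. Leave alone.
- tumbler: Green glass tumbler, 72 mm diameter, 95 mm tall, loose; origin at its underside. Leave alone.

How it is judged (in metres and radians):
On the way, in this order (a step that is already met when the one before it is completed fails the run):
1. the pin is lifted out of the holder, its tip above the holder's top (height (world z) of pin_tip above 0.1 m), for 0.1 s.
2. the pin's tip has entered the upper steel ear on the hasp line (z of pin_tip in the frame of hasp below 0.021 m and horizontal distance between pin_tip and hasp below 0.006 m), for 0.1 s.
At the end, for the whole second after the job is handed in: The pin stands upright (within 0.17 rad) through the tongue and both ears, at rest and released: collar underside 50 to 58 mm above the hasp point (54 is fully home), its tip within 6 mm and its origin within 8 mm of the hasp line (z of pin in the frame of hasp between 0.05 and 0.058 m and horizontal distance between pin_tip and hasp below 0.006 m and horizontal distance between pin and hasp below 0.008 m and angle between pin's own z axis and vertical below 0.17 rad and linear speed of pin below 0.02 m/s); the robot touches nothing.
It fails at once if the pin presses on the cabinet, its door or hasp with more than 35 N (contact force between pin and cabinet above 35 N).
It fails at once if the robot presses on the cabinet, its door or hasp with more than 35 N (contact force between any of the fingers, the arm and cabinet above 35 N).
It fails at once if a bystander is moved more than 20 mm (distance of any of perfume, dish, clipper, jar, tumbler from where it was at the start of the episode above 0.02 m).
It also fails if it takes over 72 s, if anything falls off the work surface, if the arm or the gripper's body presses on something with over 40 N, if the wrist force passes 120 N, or if a joint passes its speed limit or range.

## Working session

There is one attempt and no reset: what is moved stays moved. The work goes in short steps, Python scripts to look and compute and a tool call to move; the robot and the scene stay as the last step left them, time stands still between calls to the robot, and variables do not carry over. Pictures are saved under pics/ and viewed, about 8 in all and at most 12, crops included, and the job is handed in when it is done.

Besides the shell and the picture viewer there is one more tool, called after ">>>" as a command line: name --pt "numbers of a row" for each row, then --argument value for the rest. play_rows: Moves the arm, as the interface text tells. Its arguments: {"type":"object","properties":{"series":{"type":"array","items":{"type":"array","items":{"type":"number"}}}},"required":["series"]}

```bash
mkdir -p pics; ls
python3 - <<'E'
from bench import read_state,get_image
import cv2,numpy as np
print(read_state())
ims=[]
for n in ["side","top","wrist"]:
    r=get_image(n); np.savez(f"pics/{n}0.npz",**r)
    print(n,r["intrinsics"],r["D"],r["origin"],r["orientation"])
    cv2.imwrite(f"pics/{n}0.png",r["color"][:,:,::-1])
E
```

```text
pics
{'clock': 0.0, 'joints': array([-9.25446560e-01,  3.85522694e-01,  6.60099701e-03, -4.90069254e-04,
       -1.19401678e+00, -2.58564373e-01]), 'joint_vel': array([-0.00094855, -0.0014096 ,  0.00091745,  0.00081572, -0.00011279,
        0.001688  ]), 'joint_efforts': array([ 1.82711656e-04, -3.92281473e+01,  1.88400525e+01,  4.18600604e+00,
       -4.58346345e-03,  1.41324509e-06]), 'position': array([ 235.52169589, -578.27580414,  230.2336477 ]), 'ee_rot': array([ 0.39397406,  0.58713768, -0.58633756, -0.39529995]), 'contact_force': array([-0.26954649, -0.52445308, -0.24726534]), 'wrist_torque': array([0.03333183, 0.00155721, 0.00736883]), 'gripper_width': 85.50405857328366}
side [[579.39166771   0.         317.8985284 ]
 [  0.         579.39166771 233.35533441]
 [  0.           0.           1.        ]] [-0.1305987  0.         0.         0.         0.       ] [ 538.64265813 -640.25063722  885.76908375] [ 0.93114851 -0.03190504  0.02119181 -0.36262298]
top [[597.27957748   0.         322.32909776]
 [  0.         597.27957748 234.08138596]
 [  0.           0.           1.        ]] [-0.10497461  0.          0.          0.          0.        ] [ 434.10409958   70.5046269  1404.19486484] [-0.70502853  0.70682487 -0.03520122  0.04576292]
wrist [[397.81440126   0.         315.98311843]
 [  0.         397.81440126 242.65851828]
 [  0.           0.           1.        ]] [0.00065569 0.         0.         0.         0.        ] [ 173.6044422  -604.94956515  373.32336267] [0.55320514 0.82214124 0.11215376 0.07395529]
```

View pics/side0.png

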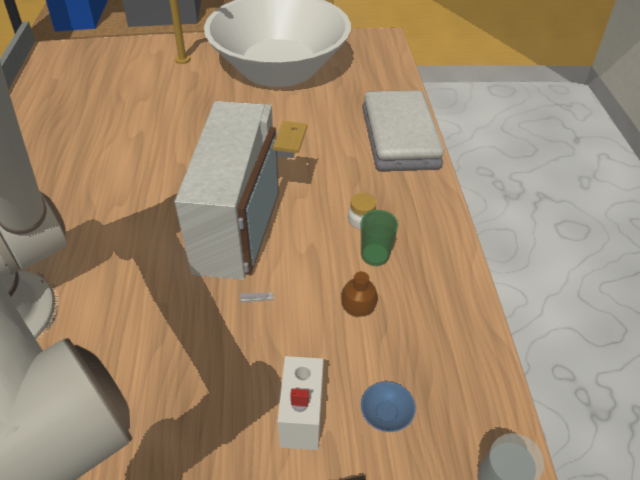

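View pics/top0.png

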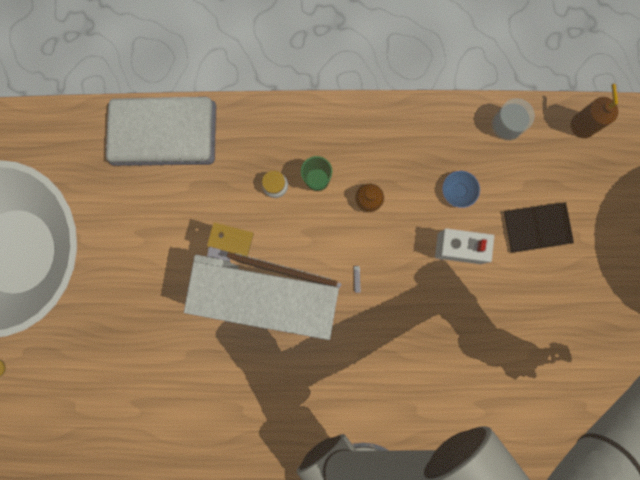

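```bash
cat > h.py <<'E'
import numpy as np,cv2
from scipy.spatial.transform import Rotation as R
from bench import read_state,get_image,job_done
def load(n): return dict(np.load(f"pics/{n}.npz"))
def grab(cam,name):
    r=get_image(cam); np.savez(f"pics/{name}.npz",**r); return r
def rays(c,px):
    p=cv2.undistortPoints(np.array(px,float).reshape(-1,1,2),c["intrinsics"],c["D"]).reshape(-1,2)
    return R.from_quat(c["orientation"]).apply(np.c_[p,np.ones(len(p))])
def onz(c,px,z):
    d=rays(c,px); o=np.array(c["origin"]); return o+d*((z-o[2])/d[:,2])[:,None]
def tri(c1,p1,c2,p2):
    a,b=rays(c1,[p1])[0],rays(c2,[p2])[0]; o1,o2=np.array(c1["origin"]),np.array(c2["origin"])
    s=np.linalg.lstsq(np.c_[a,-b],o2-o1,rcond=None)[0]
    return (o1+a*s[0]+o2+b*s[1])/2, np.linalg.norm(o1+a*s[0]-o2-b*s[1])
def proj(c,P):
    r=R.from_quat(c["orientation"]).inv()
    rv=r.as_rotvec(); t=-r.apply(np.array(c["origin"]))
    return cv2.projectPoints(np.array(P,float).reshape(-1,1,3),rv,t,c["intrinsics"],c["D"])[0].reshape(-1,2)
def comps(m,amin=15):
    n,l,s,c=cv2.connectedComponentsWithStats(m.astype(np.uint8)); return [(s[i,4],c[i].round(1),s[i,:4]) for i in range(1,n) if s[i,4]>=amin],l
def hsv(c): return cv2.cvtColor(c["color"],cv2.COLOR_RGB2HSV).astype(int)
E
python3 - <<'E'
from h import *
s=read_state(); Rt=R.from_quat(s["ee_rot"]); print("tool axes (cols)\n",Rt.as_matrix().round(3))
w=load("wrist0"); print("cam in tool",Rt.inv().apply(w["origin"]-s["position"]).round(1)); print((Rt.inv()*R.from_quat(w["orientation"])).as_matrix().round(3))
for n in ["top0","side0"]:
    c=load(n); H=hsv(c); h,sa,v=H[...,0],H[...,1],H[...,2]
    print(n)
    print(" red",comps(((h<6)|(h>174))&(sa>150)&(v>80))[0])
    br=(h>17)&(h<30)&(sa>150)&(v>80); print(" brass",comps(br,40)[0])
    wh=(sa<35)&(v>120); cs,l=comps(wh,600)
    for i in range(1,l.max()+1):
        m=(l==i).astype(np.uint8)
        if m.sum()<600: continue
        ct=max(cv2.findContours(m,0,2)[0],key=cv2.contourArea)
        print(" white",m.sum(),cv2.minAreaRect(ct),cv2.approxPolyDP(ct,4,True).reshape(-1,2).tolist()[:12])
def crop(n,x,y,w,h,k): 
    im=load(n)["color"][y:y+h,x:x+w,::-1]; return cv2.resize(im,(400,300),interpolation=cv2.INTER_CUBIC)
g=np.vstack([np.hstack([crop("top0",180,205,80,60,5),crop("top0",430,215,80,60,5)]),np.hstack([crop("side0",255,95,80,60,5),crop("side0",265,360,80,60,5)])])
cv2.imwrite("pics/crops.png",g)
E
```

```text
tool axes (cols)
 [[-0.377 -0.001 -0.926]
 [ 0.926  0.002 -0.377]
 [ 0.002 -1.     0.   ]]
cam in tool [  -0.9 -142.9   67.5]
[[ 1.    -0.     0.001]
 [-0.001 -0.266  0.964]
 [-0.    -0.964 -0.266]]
top0
 red [(np.int32(48), array([482.2, 245.2]), array([479, 240,   7,  11], dtype=int32))]
 brass [(np.int32(100), array([614. ,  97.6]), array([609,  85,   9,  24], dtype=int32)), (np.int32(365), array([272.9, 181.2]), array([262, 171,  22,  22], dtype=int32)), (np.int32(911), array([230.1, 238.7]), array([208, 223,  45,  32], dtype=int32)), (np.int32(50), array([  1.5, 367.7]), array([  0, 361,   5,  14], dtype=int32))]
 white 58338 ((319.5, 48.0), (96.0, 639.0), 90.0) [[0, 0], [0, 96], [315, 88], [610, 91], [613, 82], [618, 91], [639, 91], [639, 0]]
 white 6399 ((159.0, 128.5), (63.0, 104.0), 90.0) [[210, 100], [111, 100], [107, 158], [208, 158]]
 white 624 ((515.2500610351562, 116.24998474121094), (30.405588150024414, 25.45584487915039), 45.0) [[507, 104], [501, 111], [503, 121], [522, 131], [529, 121], [526, 110]]
 white 9741 ((37.5, 248.0), (174.0, 75.0), 90.0) [[0, 161], [0, 335],
[... 2264 characters left out ...]
797), (43.732139587402344, 52.99306106567383), 59.03623962402344) [[0, 226], [20, 265], [20, 257], [60, 236], [58, 226], [30, 236]]
 white 730 ((40.73606872558594, 311.4747619628906), (20.189023971557617, 48.051944732666016), 34.508522033691406) [[49, 288], [24, 318], [34, 336], [50, 311]]
 white 12868 ((61.5, 398.0), (123.0, 162.0), 0.0) [[0, 317], [0, 479], [59, 479], [123, 438], [62, 341], [30, 363]]
 white 3229 ((299.570068359375, 402.3793640136719), (41.2320442199707, 90.51089477539062), 3.5763344764709473) [[286, 357], [280, 445], [316, 448], [322, 359]]
 white 1663 ((512.5, 456.5), (45.0, 45.0), 90.0) [[494, 442], [490, 461], [500, 479], [533, 479], [535, 464], [519, 436], [509, 434]]
```

View pics/crops.png

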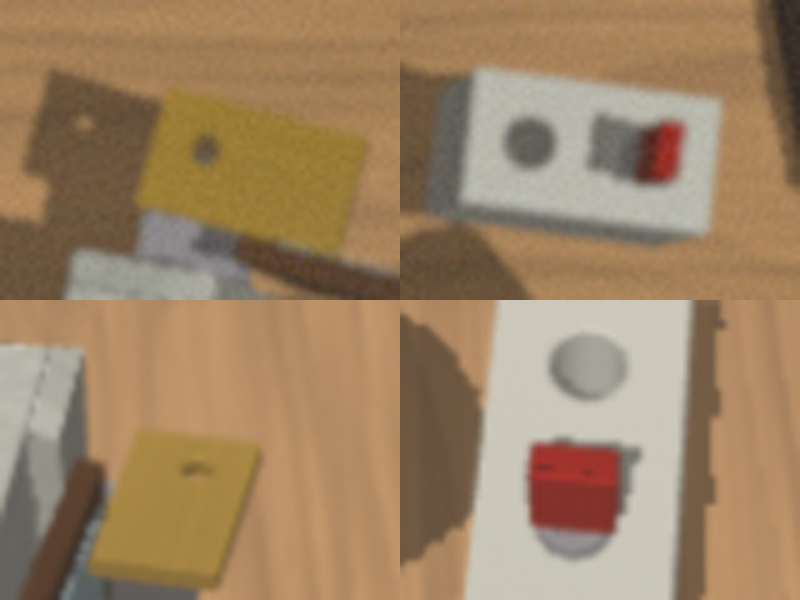

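Run:
```python
from h import *
t,s=load("top0"),load("side0")
print("tab side z134",onz(s,[(299.6,392.8)],134)); print("tab top z134",onz(t,[(483.2,245.2),(482.2,245.2)],134))
hc=onz(t,[(444,230),(443,256),(490,260),(492,235)],95); print("holder top z95",hc.round(1).tolist(), hc.mean(0)); print("side",onz(s,[(286,357),(280,445),(316,448),(322,359)],95).round(1).tolist())
print("yaw holder",np.degrees(np.arctan2(*(hc[3]-hc[0])[:2][::-1])),np.degrees(np.arctan2(*(hc[2]-hc[1])[:2][::-1])))
print("holder hole",onz(t,[(455.6,243.8)],95),onz(s,[(302.7,373.4)],95))
cc=onz(t,[(186,312.5),(330,338.5),(340,284),(196,256)],200); print("cab",cc.round(1).tolist(),np.linalg.norm(np.diff(cc,axis=0),axis=1))
print("cab side view",onz(s,[(215,102),(272,104),(175,203),(234,207)],200).round(1).tolist())
for a,b in((0,1),(3,2)): print(np.degrees(np.arctan2(*(cc[b]-cc[a])[:2][::-1])))
print("hole tri",tri(t,(221,235),s,(294.2,128.8)),onz(t,[(221,235)],172),onz(s,[(294.2,128.8)],172))
```

```text
tab side z134 [[ 553.71637898 -256.55309248  134.        ]]
tab top z134 [[ 555.12246349 -255.55425111  134.        ]
 [ 555.13159859 -253.3850772   134.        ]]
holder top z95 [[593.0, -179.1, 95.0], [535.3, -175.5, 95.0], [526.0, -279.7, 95.0], [581.5, -286.0, 95.0]] [ 558.93240657 -230.10010135   95.        ]
side [[536.8, -174.0, 95.0], [522.5, -316.2, 95.0], [572.7, -323.8, 95.0], [592.4, -181.1, 95.0]]
yaw holder -96.13918048643153 -95.12153669674859
holder hole [[ 562.1946942  -204.12715798   95.        ]] [[ 561.02368035 -204.34795076   95.        ]]
cab [[414.1, 364.2, 200.0], [362.9, 73.4, 200.0], [471.5, 53.0, 200.0], [528.6, 345.9, 200.0]] [295.25951079 110.53334492 298.39067048]
cab side view [[413.7, 364.9, 200.0], [530.4, 350.2, 200.0], [360.4, 71.8, 200.0], [460.9, 55.9, 200.0]]
-99.98847372224354
-101.0317822933997
hole tri (array([573.79838275, 300.16911176, 173.13308204]), np.float64(1.5692084993087665)) [[574.71602396 300.44388492 172.        ]] [[573.07109616 301.49073272 172.        ]]
```

>>> play_rows --pt "0.018 0 -0.042 0 0 0 0.085" --pt "0.018 0 -0.042 0 0 0 0.085" --pt "0.018 0 -0.042 0 0 0 0.085" --pt "0.018 0 -0.042 0 0 0 0.085" --pt "0.018 0 -0.042 0 0 0 0.085" --pt "0.018 0 -0.042 0 0 0 0.085" --pt "0.018 0 -0.042 0 0 0 0.085" --pt "0.018 0 -0.042 0 0 0 0.085" --pt "0.018 0 -0.042 0 0 0 0.085" --pt "0.018 0 -0.042 0 0 0 0.085"

```text
clock: 1.15
position: [564.1, -245.5, 226.7]
ee_rot: [0.395, 0.585, -0.584, -0.401]
contact_force: [-0.0, -1.1, 0.1]
gripper_width: 84.8
```

>>> play_rows --pt "0 0 0 0 0.12 0 0.05" --pt "0 0 0 0 0.12 0 0.05" --pt "0 0 0 0 0.12 0 0.05" --pt "0 0 0 0 0.12 0 0.05" --pt "0 0 0 0 0 0 0.05"

```text
clock: 1.65
position: [568.4, -238.4, 223.1]
ee_rot: [-0.523, -0.47, 0.472, 0.532]
contact_force: [0.3, 0.3, -0.4]
gripper_width: 50.0
```

```bash
cat >> h.py <<'E'
def st():
    s=read_state(); r=R.from_quat(s["ee_rot"]); m=r.as_matrix()
    print("t %.2f pos"%s["clock"],s["position"].round(1),"xang %.1f"%np.degrees(np.arctan2(m[1,0],m[0,0])),"ydown",m[:,1].round(4),"F",s["contact_force"].round(1),"T",s["wrist_torque"].round(2),"w %.1f"%s["gripper_width"]); return s,r
def go(target,s,r): # tool-frame shift in m
    d=r.inv().apply(np.array(target)-s["position"])/1000; print("tool shift",d.round(4)); return d
E
python3 - <<'E'
from h import *
s,r=st(); c=grab("wrist","w1"); cv2.imwrite("pics/w1.png",c["color"][:,:,::-1])
go([555,-255,230],s,r)
print(proj(c,[[555,-255,134],[555,-255,95]]))
E
```

```text
t 1.65 pos [ 568.4 -238.4  223.1] xang 83.5 ydown [-0.0102  0.0071 -0.9999] F [ 0.3  0.3 -0.4] T [-0.08 -0.   -0.01] w 50.0
tool shift [-0.018  -0.0069  0.0115]
[[286.36837658 230.50424303]
 [290.05751577 217.82269662]]
```

View pics/w1.png

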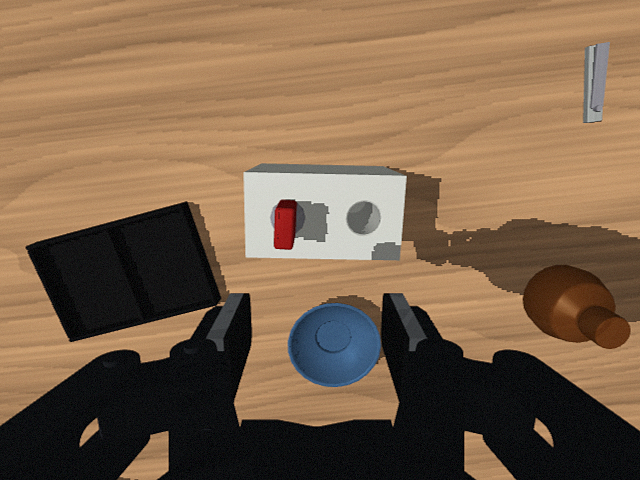

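Run:
```python
from h import *
c=load("w1"); H=hsv(c); h,sa,v=H[...,0],H[...,1],H[...,2]
m=((h<6)|(h>174))&(sa>150)&(v>60)
for r in range(196,254,4):
    x=np.where(m[r,260:310])[0]+260
    if len(x): print(r,x.min(),x.max(),v[r,x].tolist())
```

```text
200 281 290 [79, 73, 77, 73, 72, 65, 65, 62, 62, 67]
204 278 296 [86, 73, 70, 68, 72, 72, 76, 73, 71, 73, 72, 67, 73, 74, 71, 71, 63, 63, 63]
208 276 295 [136, 138, 141, 133, 133, 127, 125, 128, 119, 118, 114, 116, 108, 105, 102, 98, 73, 63, 63]
212 275 294 [143, 164, 168, 125, 133, 168, 165, 160, 163, 162, 156, 157, 158, 158, 153, 160, 151, 130, 103, 69]
216 275 295 [141, 161, 172, 122, 118, 170, 163, 163, 156, 155, 155, 160, 159, 156, 155, 154, 143, 119, 95, 73, 62]
220 275 294 [150, 162, 169, 168, 165, 165, 153, 159, 155, 155, 152, 154, 155, 150, 152, 153, 145, 116, 86, 64]
224 275 295 [161, 161, 162, 160, 159, 155, 158, 159, 156, 154, 154, 152, 154, 154, 155, 151, 136, 116, 83, 63]
228 275 293 [158, 158, 158, 159, 158, 155, 156, 161, 149, 153, 148, 151, 149, 148, 151, 153, 136, 106, 75]
232 275 293 [157, 160, 160, 154, 153, 159, 155, 152, 149, 153, 152, 151, 146, 153, 151, 142, 126, 102, 74]
236 274 294 [150, 159, 164, 162, 161, 155, 155, 155, 151, 152, 150, 149, 146, 147, 150, 149, 141, 121, 92, 71, 62]
240 274 292 [144, 154, 158, 157, 154, 150, 154, 157, 154, 148, 149, 149, 152, 145, 147, 152, 141, 113, 89]
244 274 292 [143, 156, 157, 152, 154, 152, 148, 150, 150, 153, 149, 148, 146, 151, 145, 149, 138, 108, 71]
248 276 291 [118, 111, 121, 127, 116, 120, 116, 115, 120, 122, 124, 124, 126, 124, 111, 89]
```

Run:
```python
from h import *
c=load("w1"); p=onz(c,[(283.4,228)],134)[0]; print(p)
s,r=st(); go([p[0],p[1],200],s,r); print(np.degrees(r.as_rotvec()), (r.inv()*R.from_matrix(np.array([[np.cos(a:=np.radians(81.8)),0,-np.sin(a)],[np.sin(a),0,np.cos(a)],[0,-1,0]]))).as_rotvec())
```

```text
[ 553.27031222 -256.56295074  134.        ]
t 1.70 pos [ 568.3 -238.4  223. ] xang 83.6 ydown [-0.0103  0.0072 -0.9999] F [-0.5 -0.  -0.3] T [ 0.02 -0.06  0.02] w 50.1
tool shift [-0.0199  0.0231  0.0127]
[-71.44924961 -64.30524665  64.58569481] [-0.01117233  0.03191473  0.00583914]
```

>>> play_rows --pt "-0.01 0.01 0.006 -0.011 0.032 0.006 0.04" --pt "-0.009 0.01 0.006 0 0 0 0.04" --pt "0 0.02 0 0 0 0 0.04" --pt "0 0.02 0 0 0 0 0.04" --pt "0 0 0 0 0 0 0.04"

```text
clock: 2.2
position: [552.4, -257.5, 160.7]
ee_rot: [0.532, 0.466, -0.466, -0.532]
contact_force: [0.3, -0.6, -0.5]
gripper_width: 39.9
```

```bash
cat >> h.py <<'E'
def rot(a): # upright tool, x axis at world angle a deg
    a=np.radians(a); return R.from_matrix(np.array([[np.cos(a),0,-np.sin(a)],[np.sin(a),0,np.cos(a)],[0,-1,0]]))
def plan(p,a):
    s,r=st(); go(p,s,r); print("turn",(r.inv()*rot(a)).as_rotvec().round(4)); return s,r
E
python3 - <<'E'
from h import *
plan([554,-256,105],81.8)
E
```

```text
t 2.20 pos [ 552.4 -257.5  160.7] xang 82.4 ydown [ 1.e-04  1.e-04 -1.e+00] F [ 0.3 -0.6 -0.5] T [-0.03  0.07 -0.  ] w 39.9
tool shift [ 0.0017  0.0557 -0.0014]
turn [0.0001 0.01   0.0001]
```

>>> play_rows --pt "0.001 0.018 -0.001 0 0.01 0 0.04" --pt "0 0.018 0 0 0 0 0.04" --pt "0 0.017 0 0 0 0 0.04" --pt "0 0.001 0 0 0 0 0.03" --pt "0 0 0 0 0 0 0.02"

```text
clock: 2.7
position: [555.3, -259.2, 109.1]
ee_rot: [0.535, 0.465, -0.464, -0.531]
contact_force: [-0.1, -0.7, 0.9]
gripper_width: 20.5
```

>>> play_rows --pt "0 0 0 0 0 0 0.013" --pt "0 0 0 0 0 0 0.005" --pt "0 0 0 0 0 0 0" --pt "0 0 0 0 0 0 0" --pt "0 0 0 0 0 0 0"

```text
clock: 3.2
position: [556.1, -258.7, 111.8]
ee_rot: [0.535, 0.467, -0.464, -0.53]
contact_force: [0.4, 1.0, -0.9]
gripper_width: 10.3
```

Run:
```python
from h import *
s,r=st(); c=grab("wrist","w2"); sd=grab("side","s2")
a=c["color"][100:400,120:520,::-1]; b=cv2.resize(sd["color"][330:480,200:400,::-1],(400,300))
cv2.imwrite("pics/g.png",np.hstack([a,b]))
```

```text
t 3.20 pos [ 556.1 -258.7  111.8] xang 82.3 ydown [ 0.0079 -0.0025 -1.    ] F [ 0.4  1.  -0.9] T [0.33 0.04 0.  ] w 10.3
```

View pics/g.png

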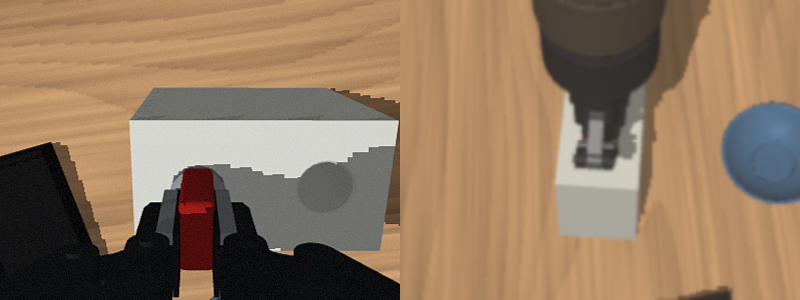

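>>> play_rows --pt "0 0 0 0 0 0 0.02" --pt "0 0 0 0 0 0 0.025" --pt "0.002 0.004 0.0015 -0.002 0.008 0.007 0.025" --pt "0 0.004 0 0 0 0 0.025" --pt "0 0 0 0 0 0 0.025"

```text
clock: 3.8
position: [556.0, -257.6, 104.7]
ee_rot: [0.541, 0.463, -0.463, -0.528]
contact_force: [0.3, 0.0, -1.5]
gripper_width: 24.9
```

Run:
```python
from h import *
plan([554,-256.5,104],81.8)
```

```text
t 3.80 pos [ 556.  -257.6  104.7] xang 81.8 ydown [ 0.0122 -0.0128 -0.9998] F [ 0.3  0.  -1.5] T [0.02 0.08 0.01] w 24.9
tool shift [0.0008 0.0006 0.0022]
turn [ 0.0139 -0.0001 -0.0109]
```

>>> play_rows --pt "0.001 0.001 0.002 0.014 0 -0.011 0.025" --pt "0 0 0 0 0 0 0.018" --pt "0 0.0005 0 0 0 0 0.014" --pt "0 0.0005 0 0 0 0 0.01" --pt "0 0 0 0 0 0 0.004" --pt "0 0 0 0 0 0 0" --pt "0 0 0 0 0 0 0" --pt "0 0 0 0 0 0 0"

```text
clock: 4.6
position: [554.3, -256.5, 103.0]
ee_rot: [-0.534, -0.463, 0.463, 0.535]
contact_force: [-0.0, 0.2, 0.2]
gripper_width: 11.2
```

Run:
```python
from h import *
plan([554,-256.5,104],81.8)
```

```text
t 4.60 pos [ 554.3 -256.5  103. ] xang 81.8 ydown [-7.e-04  7.e-04 -1.e+00] F [-0.   0.2  0.2] T [ 0.01  0.06 -0.01] w 11.2
tool shift [-0.     -0.001   0.0003]
turn [-0.0008  0.0002  0.0006]
```

>>> play_rows --pt "0 -0.01 0 0 0 0 0" --pt "0 -0.02 0 0 0 0 0" --pt "0 -0.025 0 0 0 0 0" --pt "0 -0.025 0 0 0 0 0" --pt "0 -0.025 0 0 0 0 0" --pt "0 -0.025 0 0 0 0 0" --pt "0 -0.025 0 0 0 0 0" --pt "0 -0.025 0 0 0 0 0" --pt "0 -0.01 0 0 0 0 0" --pt "0 0 0 0 0 0 0"

```text
clock: 5.6
position: [553.5, -255.9, 301.7]
ee_rot: [-0.534, -0.463, 0.462, 0.536]
contact_force: [-0.3, 0.2, -1.2]
gripper_width: 11.4
```

Run:
```python
from h import *
s,r=plan([500,60,290],80); plan([573,270,290],80)
```

```text
t 5.60 pos [ 553.5 -255.9  301.7] xang 81.8 ydown [-0.0012  0.003  -1.    ] F [-0.3  0.2 -1.2] T [-0.06 -0.04 -0.03] w 11.4
tool shift [0.3049 0.0127 0.0983]
turn [-0.0017  0.0306  0.0028]
t 5.60 pos [ 553.5 -255.9  301.7] xang 81.8 ydown [-0.0012  0.003  -1.    ] F [-0.3  0.2 -1.2] T [-0.06 -0.04 -0.03] w 11.4
tool shift [0.5232 0.0132 0.0561]
turn [-0.0017  0.0306  0.0028]
```

>>> play_rows --pt "0.03 0 0.005 0 0.005 0 0" --pt "0.045 0 0.005 0 0.005 0 0" --pt "0.049 0 0.005 0 0.005 0 0" --pt "0.049 0 0.005 0 0.005 0 0" --pt "0.049 0 0.005 0 0.005 0 0" --pt "0.049 0 0.005 0 0.005 0 0" --pt "0.049 0 0.005 0 0 0 0" --pt "0.049 0 0.005 0 0 0 0" --pt "0.049 0 0.005 0 0 0 0" --pt "0.03 0 0.005 0 0 0 0"

```text
clock: 6.6
position: [572.8, 201.7, 285.9]
ee_rot: [-0.538, -0.444, 0.459, 0.551]
contact_force: [0.1, 0.2, -1.3]
gripper_width: 11.4
```

>>> play_rows --pt "0.015 0 0 0 0 0 0" --pt "0.005 0 0 0 0 0 0" --pt "0 0 0 0 0 0 0"

```text
clock: 6.9
position: [574.7, 225.2, 280.4]
ee_rot: [-0.536, -0.442, 0.463, 0.551]
contact_force: [0.2, -0.2, -2.3]
gripper_width: 11.2
```

Run:
```python
from h import *
s,r=plan([574,250,290],80); c=grab("wrist","w3"); cv2.imwrite("pics/w3.png",c["color"][:,:,::-1])
P=s["position"]; print(proj(c,[[574,300.5,172],P+[0,0,-83]]))
```

```text
t 6.90 pos [574.7 225.2 280.4] xang 79.6 ydown [-0.0361 -0.0026 -0.9993] F [ 0.2 -0.2 -2.3] T [ 0.03 -0.06 -0.01] w 11.2
tool shift [ 0.0241 -0.0097  0.0055]
turn [-0.0351 -0.0073 -0.0089]
[[433.03573513 223.44618163]
 [318.58103269 254.75963073]]
```

View pics/w3.png

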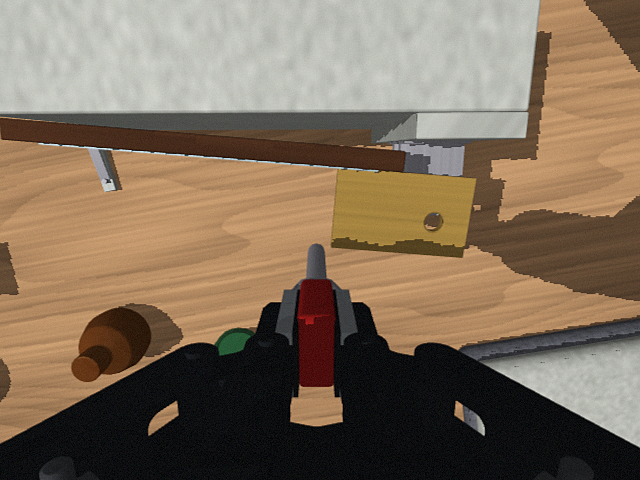

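Run:
```python
from h import *
c=load("w3"); s,r=st(); P=s["position"]; y=r.as_matrix()[:,1]
print("tip pred",proj(c,[P+y*83]))
g=cv2.GaussianBlur(cv2.cvtColor(c["color"],cv2.COLOR_RGB2GRAY),(3,3),0).astype(float)
def edge_rows(cols,a,b):
    return np.array([(x,a+.5+np.argmax(np.abs(np.diff(g[a:b,x])))) for x in cols],float)
def edge_cols(rows,a,b):
    return np.array([(a+.5+np.argmax(np.abs(np.diff(g[y,a:b]))),y) for y in rows],float)
def line(c,px,z):
    p=onz(c,px,z)[:,:2]; vx,vy,x0,y0=cv2.fitLine(p.astype(np.float32),cv2.DIST_HUBER,0,.01,.01).ravel()
    res=np.abs((p-[x0,y0])@[-vy,vx]); print("  resid",np.median(res).round(2),"ang",np.degrees(np.arctan2(vy,vx)).round(2)); return np.array([x0,y0]),np.array([vx,vy])
print("front top -44"); F=line(c,edge_rows(range(60,360,6),104,120),200)
print("stile front -60"); S=line(c,edge_rows(range(425,520,4),130,145),200)
print("end y-150"); E=line(c,edge_cols(range(5,100,4),522,550),200)
m=(hsv(c)[...,2]); 
# hole
br=(hsv(c)[...,0]>17)&(hsv(c)[...,0]<32)&(hsv(c)[...,1]>120); sub=~br[200:245,410:455]; cs,_=comps(sub); print("hole comp",cs)
top=load("top0"); gt=cv2.GaussianBlur(cv2.cvtColor(top["color"],cv2.COLOR_RGB2GRAY),(3,3),0).astype(float); g=gt
print("top back +60"); 
def er(cols,f):
    out=[]
    for x in cols:
        a=int(f(x))-6; out.append((x,a+.5+np.argmax(np.abs(np.diff(g[a:a+13,x])))))
    return np.array(out,float)
B=line(top,er(range(192,326,4),lambda x:312.5+(x-186)*26/144),200)
H=onz(c,[cs[0][1]+[410,200]],172)[0,:2] if cs else None
yaw=np.radians(170)
for ang in (F[1],B[1]):
    u=ang*np.sign(-ang[1]); print("cab yaw",np.degrees(np.arctan2(u[1],u[0]))-90+360)
u=F[1]*np.sign(-F[1][1]); ex=np.array([-u[1]*-1*-1, u[0]])  # placeholder
yv=u; xv=np.array([yv[1],-yv[0]]); print("xv",xv,"yv",yv)
for n,L,off,ax in(("F",F,-44,xv),("S",S,-60,xv),("E",E,-150,yv),("B",B,60,xv)):
    print(n,"hole coord in cab along axis:",(H-L[0])@ax+off)
print("H",H)
```

```text
t 6.95 pos [574.6 224.6 280.4] xang 79.6 ydown [-0.0363 -0.0026 -0.9993] F [ 0.9 -0.7 -0.9] T [ 0.01 -0.06  0.01] w 10.9
tip pred [[316.28271788 250.10541441]]
front top -44
  resid 0.11 ang 79.81
stile front -60
  resid 0.1 ang 80.01
end y-150
  resid 0.15 ang -9.61
hole comp [(np.int32(207), array([22. , 20.8]), array([14, 13, 17, 17], dtype=int32))]
top back +60
  resid 0.62 ang 79.79
cab yaw 169.80931
cab yaw 169.78665
xv [-0.9842244   0.17692488] yv [-0.17692488 -0.9842244 ]
F hole coord in cab along axis: -109.14848158589578
S hole coord in cab along axis: -111.18623943136029
E hole coord in cab along axis: -110.91391024579616
B hole coord in cab along axis: -107.40323034178076
H [572.15236628 300.04154878]
```

>>> play_rows --pt "0.02 0 0 -0.035 -0.007 -0.009 0" --pt "0.02 0 0 0 0 0 0" --pt "0.02 0 0 0 0 0 0" --pt "0.01 0 0 0 0 0 0" --pt "0 0 0 0 0 0 0"

```text
clock: 7.45
position: [588.7, 289.7, 280.7]
ee_rot: [-0.544, -0.451, 0.453, 0.544]
contact_force: [-0.5, -0.7, -1.1]
gripper_width: 11.4
```

Run:
```python
from h import *
plan([572.2,300,263],80)
```

```text
t 7.45 pos [588.7 289.7 280.7] xang 79.4 ydown [-0.0016 -0.0013 -1.    ] F [-0.5 -0.7 -1.1] T [-0.01  0.04 -0.05] w 11.4
tool shift [0.0071 0.0177 0.0181]
turn [-0.0014 -0.0099 -0.0015]
```

>>> play_rows --pt "0.004 0.006 0.009 0 -0.005 0 0" --pt "0.003 0.006 0.009 0 -0.005 0 0" --pt "0 0.004 0 0 0 0 0" --pt "0 0 0 0 0 0 0"

```text
clock: 7.85
position: [570.2, 298.2, 263.0]
ee_rot: [-0.542, -0.453, 0.456, 0.542]
contact_force: [0.7, -0.1, -2.3]
gripper_width: 10.9
```

Run:
```python
from h import *
s,r=plan([572.2,300,263],80); c=grab("wrist","w4")
P=s["position"]; y=r.as_matrix()[:,1]; print(proj(c,[P+y*83,[572.2,300,172]]))
b=[grab("side","s4"),grab("top","t4")]
im=[c["color"][100:400,120:520,::-1],cv2.resize(b[0]["color"][85:160,250:350,::-1],(400,300),interpolation=2)]
cv2.imwrite("pics/w4.png",np.hstack(im))
```

```text
t 7.85 pos [570.2 298.2 263. ] xang 79.9 ydown [-0.004  -0.0025 -1.    ] F [ 0.7 -0.1 -2.3] T [-0.02  0.03 -0.05] w 10.9
tool shift [ 0.0021 -0.     -0.0017]
turn [-0.0035 -0.0011 -0.0032]
[[317.29467709 250.02576386]
 [321.11073374 249.41678301]]
```

View pics/w4.png

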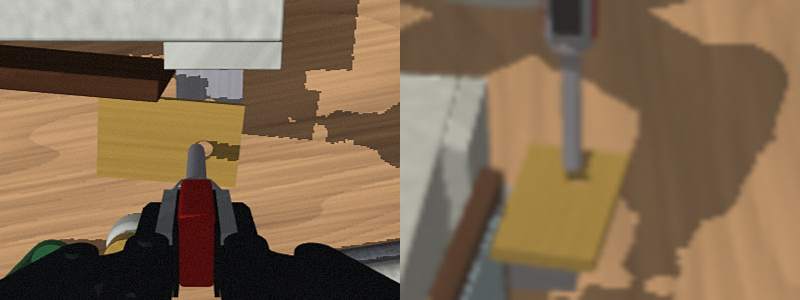

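>>> play_rows --pt "0.0021 0 -0.0017 -0.0035 0 -0.003 0" --pt "0 0 0 0 0 0 0" --pt "0 0 0 0 0 0 0"

```text
clock: 8.3
position: [574.0, 300.2, 264.9]
ee_rot: [0.542, 0.455, -0.453, -0.542]
contact_force: [-0.5, 0.3, -0.4]
gripper_width: 10.7
```

Run:
```python
from h import *
s,r=plan([572.2,300,262],80)
```

```text
t 8.30 pos [574.  300.2 264.9] xang 79.9 ydown [ 0.0037  0.002  -1.    ] F [-0.5  0.3 -0.4] T [0.01 0.03 0.02] w 10.7
tool shift [-0.0006  0.0029  0.0017]
turn [ 0.0033 -0.002   0.0026]
```

>>> play_rows --pt "-0.0003 0.001 0.001 0.002 0 0.001 0" --pt "0 0.001 0 0 0 0 0" --pt "0 0 0 0 0 0 0"

```text
clock: 8.6
position: [573.1, 300.0, 262.8]
ee_rot: [-0.542, -0.455, 0.453, 0.542]
contact_force: [0.3, -0.6, -0.8]
gripper_width: 10.9
```

Run:
```python
from h import *
s,r=plan([572.2,300,258],80)
```

```text
t 8.60 pos [573.1 300.  262.8] xang 79.9 ydown [ 0.0015  0.0015 -1.    ] F [ 0.3 -0.6 -0.8] T [-0.03  0.03  0.01] w 10.9
tool shift [-0.0002  0.0048  0.0008]
turn [ 0.0012 -0.0023  0.0017]
```

Now slow touch downward.

>>> play_rows --pt "0 0.001 0.0005 0 0 0 0" --pt "0 0.001 0 0 0 0 0" --pt "0 0.001 0 0 0 0 0" --pt "0 0.001 0 0 0 0 0" --pt "0 0.001 0 0 0 0 0" --pt "0 0.001 0 0 0 0 0"

```text
clock: 9.2
position: [572.5, 300.2, 256.3]
ee_rot: [-0.542, -0.455, 0.453, 0.542]
contact_force: [-0.3, 0.2, -1.2]
gripper_width: 11.1
```

>>> play_rows --pt "0 0.001 0 0 0 0 0" --pt "0 0.001 0 0 0 0 0"

```text
clock: 9.4
position: [572.6, 300.3, 254.1]
ee_rot: [-0.542, -0.455, 0.453, 0.542]
contact_force: [0.3, -0.2, -1.1]
gripper_width: 11.1
```

>>> play_rows --pt "0 0.001 0 0 0 0 0" --pt "0 0.001 0 0 0 0 0"

```text
clock: 9.6
position: [572.7, 300.4, 252.0]
ee_rot: [-0.542, -0.455, 0.453, 0.542]
contact_force: [-0.2, 1.0, -1.6]
gripper_width: 11.3
```

>>> play_rows --pt "0 0.001 0 0 0 0 0" --pt "0 0.001 0 0 0 0 0" --pt "0 0.001 0 0 0 0 0"

```text
clock: 9.9
position: [572.7, 300.4, 248.8]
ee_rot: [-0.542, -0.455, 0.453, 0.542]
contact_force: [0.3, -0.1, -0.9]
gripper_width: 10.9
```

>>> play_rows --pt "0 0.001 0 0 0 0 0" --pt "0 0.001 0 0 0 0 0" --pt "0 0.001 0 0 0 0 0"

```text
clock: 10.2
position: [572.7, 300.4, 245.5]
ee_rot: [-0.542, -0.455, 0.453, 0.542]
contact_force: [-0.3, -0.2, -1.2]
gripper_width: 11.2
```

Run:
```python
from h import *
s,r=plan([572.2,300,258],80)
```

```text
t 10.20 pos [572.7 300.4 245.5] xang 79.9 ydown [ 0.002   0.0019 -1.    ] F [-0.3 -0.2 -1.2] T [ 0.06 -0.01 -0.01] w 11.2
tool shift [-0.0005 -0.0125  0.0004]
turn [ 0.0016 -0.0022  0.0023]
```

>>> play_rows --pt "0 0.002 0 0 0 0 0" --pt "0 0.002 0 0 0 0 0" --pt "0 0.002 0 0 0 0 0" --pt "0 0.002 0 0 0 0 0" --pt "0 0.001 0 0 0 0 0"

```text
clock: 10.7
position: [572.7, 300.5, 235.6]
ee_rot: [-0.542, -0.455, 0.453, 0.542]
contact_force: [0.2, 0.6, -1.0]
gripper_width: 11.1
```

>>> play_rows --pt "0.0003 0 0.001 0 0 0 0" --pt "0.0003 0 0.001 0 0 0 0" --pt "0.0003 0 0.001 0 0 0 0" --pt "0.0003 0 0.001 0 0 0 0" --pt "0.0002 0 0.001 0 0 0 0"

```text
clock: 11.2
position: [568.7, 302.8, 235.8]
ee_rot: [0.543, 0.456, -0.452, -0.542]
contact_force: [1.3, -0.5, -2.5]
gripper_width: 11.5
```

Run:
```python
from h import *
s,r=plan([553.2,307.3,235],80)
```

```text
t 11.20 pos [568.7 302.8 235.8] xang 79.9 ydown [ 0.0041  0.0021 -1.    ] F [ 1.3 -0.5 -2.5] T [-0.02 -0.45 -0.01] w 11.5
tool shift [0.0017 0.0007 0.016 ]
turn [ 0.0037 -0.0022  0.0028]
```

>>> play_rows --pt "0.0002 0 0.0015 0.001 0 0.001 0" --pt "0.0002 0 0.0015 0.001 0 0.001 0" --pt "0.0002 0 0.0015 0 0 0 0" --pt "0.0002 0 0.0015 0 0 0 0" --pt "0.0001 0 0.0015 0 0 0 0" --pt "0.0001 0 0.0015 0 0 0 0"

```text
clock: 11.8
position: [560.3, 305.9, 235.9]
ee_rot: [0.543, 0.455, -0.452, -0.542]
contact_force: [3.1, -0.1, -1.9]
gripper_width: 11.4
```

Run:
```python
from h import *
s,r=plan([553.2,307.3,235],80)
```

```text
t 11.80 pos [560.3 305.9 235.9] xang 79.9 ydown [ 0.0042  0.0014 -1.    ] F [ 3.1 -0.1 -1.9] T [-0.   -0.84 -0.02] w 11.4
tool shift [0.0001 0.0008 0.0073]
turn [ 0.0039 -0.0023  0.0021]
```

>>> play_rows --pt "0.0001 0 0.0015 0.001 0 0.001 0" --pt "0.0001 0 0.0015 0.001 0 0.001 0" --pt "0 0 0.0015 0.001 0 0 0" --pt "0 0 0.0015 0 0 0 0" --pt "0 0 0.001 0 0 0 0"

```text
clock: 12.3
position: [553.9, 308.1, 236.0]
ee_rot: [0.542, 0.455, -0.453, -0.542]
contact_force: [3.5, 0.2, -2.3]
gripper_width: 11.2
```

Run:
```python
from h import *
s,r=plan([553.2,307.3,235],80)
c=grab("wrist","w5"); b=grab("side","s5"); y=r.as_matrix()[:,1]
print("pred shaft at z172 & collar wrist",proj(c,[s["position"]+y*63,s["position"]+y*8]),"side",proj(b,[s["position"]+y*63,s["position"]+y*8]))
im=[c["color"][100:400,120:520,::-1],cv2.resize(b["color"][85:160,230:330,::-1],(400,300),interpolation=2)]
cv2.imwrite("pics/w5.png",np.hstack(im))
```

```text
t 12.30 pos [553.9 308.1 236. ] xang 79.9 ydown [ 0.0033  0.0015 -1.    ] F [ 3.5  0.2 -2.3] T [ 0.06 -1.16 -0.02] w 11.2
tool shift [-0.0009  0.001   0.0006]
turn [ 0.003  -0.0021  0.0021]
pred shaft at z172 & collar wrist [[317.43427954 260.46582008]
 [317.93933681 301.89408673]] side [[284.66868895 126.71382946]
 [283.91458567 104.09785091]]
```

View pics/w5.png

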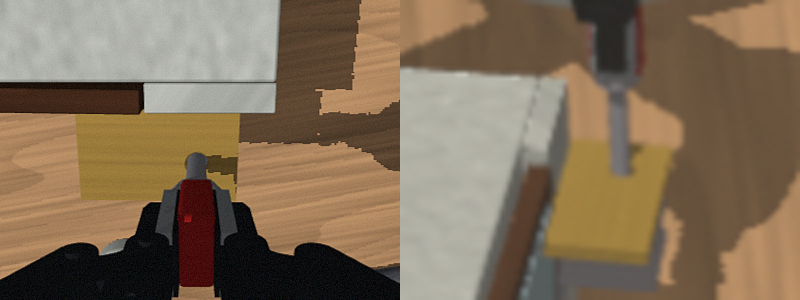

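```bash
cat >> h.py <<'E'
def door(n):
    c=load(n); g=cv2.GaussianBlur(cv2.cvtColor(c["color"],cv2.COLOR_RGB2GRAY),(3,3),0).astype(float)
    Hh=hsv(c); br=((Hh[...,0]>17)&(Hh[...,0]<32)&(Hh[...,1]>150)&(Hh[...,2]>110))
    br=cv2.morphologyEx(br.astype(np.uint8),cv2.MORPH_OPEN,np.ones((5,5)))
    n_,l,s_,_=cv2.connectedComponentsWithStats(br); i=1+np.argmax(s_[1:,4]); br=l==i; print("tongue box",s_[i])
    x0,y0,w,h=s_[i][:4]
    fr=np.array([(x,np.where(br[:,x])[0].max()+.5) for x in range(x0+6,x0+60,3)],float)
    F=onz(c,fr,172)[:,:2]
    er=lambda cols,a,b: np.array([(x,a+.5+np.argmax(np.abs(np.diff(g[a:b,x])))) for x in cols],float)
    S=onz(c,er(range(275,390,4),205,222),200)[:,:2]
    def fit(p):
        vx,vy,a,b=cv2.fitLine(p.astype(np.float32),cv2.DIST_HUBER,0,.01,.01).ravel(); s=np.sign(-vy); print("  ang",np.degrees(np.arctan2(vy*s,vx*s)).round(2),"res",np.median(np.abs((p-[a,b])@[-vy,vx])).round(2)); return np.array([a,b]),np.array([vx,vy])*s
    f,s=fit(F),fit(S); yv=np.array([-.1769,-.9842]); xv=np.array([-.9842,.1769])
    print("front edge cab x",F@xv-s[0]@xv-60); return F.mean(0),S.mean(0)
E
python3 - <<'E'
from h import *
print(door("w5"))
E
```

```text
tongue box [  196   214   163    86 10135]
  ang -101.03 res 0.11
  ang -100.46 res 0.26
front edge cab x [-114.83549534 -114.8355348  -114.83557173 -114.83560614 -115.44260166
 -115.44264411 -115.44268398 -115.44272129 -115.44275602 -115.44278817
 -115.44281776 -115.44284477 -115.44286921 -115.44289107 -115.44291036
 -115.44292708 -115.44294122 -115.44295279]
(array([568.08302555, 254.43588676]), array([523.54672362, 319.78039852]))
```

>>> play_rows --pt "0 0 0.001 0.001 0 0.001 0" --pt "0 0 0.001 0.001 0 0.001 0" --pt "0 0 0.001 0 0 0 0" --pt "0 0 0 0 0 0 0"

```text
clock: 12.8
position: [551.2, 309.1, 236.1]
ee_rot: [0.542, 0.455, -0.453, -0.542]
contact_force: [3.9, -0.6, -1.9]
gripper_width: 11.1
```

Run:
```python
from h import *
s,r=plan([553.2,307.3,235],80)
c=grab("wrist","w6"); door("w6"); y=r.as_matrix()[:,1]
print(proj(c,[s["position"]+y*63]))
Hh=hsv(c)
```

```text
t 12.80 pos [551.2 309.1 236.1] xang 79.9 ydown [ 1.9e-03  7.0e-04 -1.0e+00] F [ 3.9 -0.6 -1.9] T [ 0.17 -1.16  0.  ] w 11.1
tool shift [-0.0014  0.0011 -0.0023]
turn [ 0.0017 -0.0021  0.001 ]
tongue box [ 196  215  163   86 9589]
  ang -103.1 res 0.26
  ang -100.14 res 0.0
front edge cab x [-109.46275088 -109.46197555 -111.27403502 -112.48624002 -112.48549435
 -113.09256505 -113.09182151 -112.48324179 -112.48248575 -113.08957502
 -113.0888209  -113.08806414 -113.08730474 -113.08654269 -113.085778
 -113.08501067 -113.08424069 -113.08346807]
[[317.4745642  260.45256277]]
```

>>> play_rows --pt "-0.0006 0 -0.0005 0.01 0 0.0005 0" --pt "-0.0006 0 -0.0005 0.01 0 0.0005 0" --pt "0 0.001 0 0 0 0 0" --pt "0 0.001 0 0 0 0 0" --pt "0 0.001 0 0 0 0 0" --pt "0 0.001 0 0 0 0 0" --pt "0 0.001 0 0 0 0 0"

```text
clock: 13.55
position: [552.5, 308.4, 233.3]
ee_rot: [-0.537, -0.451, 0.457, 0.548]
contact_force: [2.6, 1.1, 0.8]
gripper_width: 11.6
```

>>> play_rows --pt "0 0.001 0 0 0 0 0" --pt "0 0.001 0 0 0 0 0" --pt "0 0.001 0 0 0 0 0"

```text
clock: 13.85
position: [552.4, 308.4, 230.4]
ee_rot: [-0.537, -0.451, 0.457, 0.547]
contact_force: [2.0, 0.5, -0.2]
gripper_width: 11.3
```

Run:
```python
from h import *
s,r=plan([553.2,307.3,235],80)
```

```text
t 13.85 pos [552.4 308.4 230.4] xang 79.9 ydown [-0.0164  0.0063 -0.9998] F [ 2.   0.5 -0.2] T [ 0.32 -0.84 -0.05] w 11.3
tool shift [-0.001  -0.0046 -0.0009]
turn [-0.0172 -0.0014  0.0033]
```

>>> play_rows --pt "0 0.001 0 0 0 0 0" --pt "0 0.001 0 0 0 0 0" --pt "0 0.001 0 0 0 0 0"

```text
clock: 14.15
position: [552.3, 308.5, 227.1]
ee_rot: [-0.537, -0.451, 0.457, 0.547]
contact_force: [2.8, 0.8, 0.2]
gripper_width: 11.2
```

>>> play_rows --pt "0 0.001 0 0 0 0 0" --pt "0 0.001 0 0 0 0 0"

```text
clock: 14.35
position: [552.3, 308.5, 224.9]
ee_rot: [-0.537, -0.451, 0.457, 0.547]
contact_force: [1.7, 1.2, 0.5]
gripper_width: 11.1
```

>>> play_rows --pt "0 0.001 0 0 0 0 0" --pt "0 0.001 0 0 0 0 0"

```text
clock: 14.55
position: [552.3, 308.5, 222.7]
ee_rot: [-0.537, -0.451, 0.457, 0.547]
contact_force: [3.6, 0.4, 0.7]
gripper_width: 11.1
```

>>> play_rows --pt "0 0.001 0 0 0 0 0" --pt "0 0.001 0 0 0 0 0"

```text
clock: 14.75
position: [552.3, 308.5, 220.6]
ee_rot: [-0.537, -0.451, 0.457, 0.547]
contact_force: [1.8, 1.3, 0.1]
gripper_width: 10.9
```

>>> play_rows --pt "0 0.001 0 0 0 0 0" --pt "0 0.001 0 0 0 0 0"

```text
clock: 14.95
position: [552.3, 308.5, 218.3]
ee_rot: [-0.537, -0.451, 0.457, 0.547]
contact_force: [2.5, 1.9, -0.3]
gripper_width: 11.2
```

Run:
```python
from h import *
s,r=plan([553.2,307.3,235],80)
```

```text
t 14.95 pos [552.3 308.5 218.3] xang 79.9 ydown [-0.0164  0.0061 -0.9998] F [ 2.5  1.9 -0.3] T [ 0.32 -0.85 -0.01] w 11.2
tool shift [-0.001  -0.0167 -0.0009]
turn [-0.0172 -0.0013  0.0031]
```

>>> play_rows --pt "0.0003 0.001 0 -0.002 0 0 0" --pt "0.0003 0.001 0 -0.002 0 0 0" --pt "0 0.001 0 0 0 0 0" --pt "0 0.001 0 0 0 0 0"

```text
clock: 15.35
position: [552.0, 308.9, 213.8]
ee_rot: [-0.538, -0.452, 0.457, 0.546]
contact_force: [2.3, 0.8, 0.5]
gripper_width: 10.9
```

Run:
```python
from h import *
s,r=plan([553.2,307.3,235],80)
```

```text
t 15.35 pos [552.  308.9 213.8] xang 79.9 ydown [-0.013   0.0047 -0.9999] F [2.3 0.8 0.5] T [ 0.19 -0.79 -0.06] w 10.9
tool shift [-0.0014 -0.0212 -0.0012]
turn [-0.0136 -0.0014  0.0023]
```

>>> play_rows --pt "0 0.001 0 0 0 0 0" --pt "0 0.001 0 0 0 0 0" --pt "0 0.001 0 0 0 0 0" --pt "0 0.001 0 0 0 0 0"

```text
clock: 15.75
position: [551.9, 309.0, 209.5]
ee_rot: [-0.538, -0.452, 0.457, 0.546]
contact_force: [2.6, 1.7, 0.1]
gripper_width: 11.1
```

Run:
```python
from h import *
s,r=plan([553.2,307.3,235],80)
```

```text
t 15.75 pos [551.9 309.  209.5] xang 79.9 ydown [-0.013   0.0046 -0.9999] F [2.6 1.7 0.1] T [ 0.2  -0.78 -0.04] w 11.1
tool shift [-0.0013 -0.0256 -0.0012]
turn [-0.0136 -0.0014  0.0023]
```

>>> play_rows --pt "0.0004 0.001 0 0 0 0 0" --pt "0 0.001 0 0 0 0 0" --pt "0 0.001 0 0 0 0 0" --pt "0 0.001 0 0 0 0 0" --pt "0 0.001 0 0 0 0 0"

```text
clock: 16.25
position: [551.9, 309.1, 203.9]
ee_rot: [-0.538, -0.451, 0.457, 0.546]
contact_force: [2.3, -0.3, -0.0]
gripper_width: 11.1
```

>>> play_rows --pt "0 0.001 0 0 0 0 0" --pt "0 0.001 0 0 0 0 0"

```text
clock: 16.45
position: [551.9, 309.1, 201.8]
ee_rot: [-0.538, -0.451, 0.457, 0.546]
contact_force: [2.5, 1.3, -0.3]
gripper_width: 11.0
```

>>> play_rows --pt "0 0.001 0 0 0 0 0" --pt "0 0.001 0 0 0 0 0"

```text
clock: 16.65
position: [551.9, 309.1, 199.6]
ee_rot: [-0.538, -0.451, 0.457, 0.546]
contact_force: [2.6, 0.9, 0.6]
gripper_width: 11.0
```

Run:
```python
from h import *
s,r=plan([553.2,307.3,235],80)
```

```text
t 16.65 pos [551.9 309.1 199.6] xang 79.9 ydown [-0.0133  0.004  -0.9999] F [2.6 0.9 0.6] T [ 0.16 -0.8  -0.04] w 11.0
tool shift [-0.0015 -0.0354 -0.0012]
turn [-0.0138 -0.0015  0.0016]
```

>>> play_rows --pt "0 0.001 0 0 0 0 0" --pt "0 0.001 0 0 0 0 0"

```text
clock: 16.85
position: [551.8, 309.1, 197.4]
ee_rot: [-0.538, -0.451, 0.457, 0.546]
contact_force: [2.8, 0.9, -1.0]
gripper_width: 11.2
```

>>> play_rows --pt "0 0.001 0 0 0 0 0" --pt "0 0.001 0 0 0 0 0"

```text
clock: 17.05
position: [551.8, 309.1, 195.3]
ee_rot: [-0.538, -0.451, 0.457, 0.546]
contact_force: [2.1, -0.1, -1.3]
gripper_width: 10.8
```

>>> play_rows --pt "0 0.001 0 0 0 0 0" --pt "0 0.001 0 0 0 0 0" --pt "0 0.001 0 0 0 0 0"

```text
clock: 17.35
position: [551.8, 309.1, 192.0]
ee_rot: [-0.538, -0.451, 0.457, 0.546]
contact_force: [2.6, 0.8, -0.1]
gripper_width: 11.2
```

Run:
```python
from h import *
s,r=plan([553.2,307.3,235],80)
```

```text
t 17.35 pos [551.8 309.1 192. ] xang 79.9 ydown [-0.0131  0.0041 -0.9999] F [ 2.6  0.8 -0.1] T [ 0.11 -0.87  0.08] w 11.2
tool shift [-0.0015 -0.043  -0.0011]
turn [-0.0136 -0.0015  0.0017]
```

>>> play_rows --pt "0 0.001 0 0 0 0 0" --pt "0 0.001 0 0 0 0 0" --pt "0 0.001 0 0 0 0 0" --pt "0 0.001 0 0 0 0 0" --pt "0 0.001 0 0 0 0 0" --pt "0 0.001 0 0 0 0 0" --pt "0 0.001 0 0 0 0 0"

```text
clock: 18.05
position: [551.7, 309.2, 184.4]
ee_rot: [-0.538, -0.451, 0.457, 0.546]
contact_force: [2.1, 1.0, -0.1]
gripper_width: 10.9
```

>>> play_rows --pt "0 0.001 0 0 0 0 0" --pt "0 0.001 0 0 0 0 0"

```text
clock: 18.25
position: [551.7, 309.2, 182.3]
ee_rot: [-0.538, -0.452, 0.457, 0.546]
contact_force: [2.3, 0.6, 0.4]
gripper_width: 10.6
```

>>> play_rows --pt "0 0.001 0 0 0 0 0"

```text
clock: 18.35
position: [551.7, 309.2, 181.2]
ee_rot: [-0.538, -0.452, 0.457, 0.546]
contact_force: [2.4, 0.6, 0.2]
gripper_width: 11.3
```

>>> play_rows --pt "0 0.001 0 0 0 0 0"

```text
clock: 18.45
position: [551.7, 309.2, 180.1]
ee_rot: [-0.538, -0.452, 0.457, 0.546]
contact_force: [2.1, 0.3, 1.3]
gripper_width: 11.2
```

>>> play_rows --pt "0 0.0008 0 0 0 0 0"

```text
clock: 18.55
position: [551.8, 309.2, 180.0]
ee_rot: [-0.538, -0.452, 0.457, 0.546]
contact_force: [-0.1, 0.8, 5.2]
gripper_width: 11.1
```

>>> play_rows --pt "0 0.0008 0 0 0 0 0"

```text
clock: 18.65
position: [551.9, 309.2, 180.0]
ee_rot: [-0.538, -0.452, 0.457, 0.546]
contact_force: [1.0, 0.4, 5.1]
gripper_width: 10.9
```

Run:
```python
from h import *
s,r=plan([553.2,307.3,235],80)
```

```text
t 18.65 pos [551.9 309.2 180. ] xang 79.9 ydown [-0.0119  0.004  -0.9999] F [1.  0.4 5.1] T [-0.08 -0.17 -0.06] w 10.9
tool shift [-0.0015 -0.055  -0.0009]
turn [-0.0125 -0.0009  0.0018]
```

>>> play_rows --pt "0 0.001 0 0 0 0 0"

```text
clock: 18.75
position: [552.0, 309.1, 180.0]
ee_rot: [-0.538, -0.452, 0.456, 0.545]
contact_force: [1.1, -0.8, 6.1]
gripper_width: 11.3
```

>>> play_rows --pt "0 0 0 0 0 0 0.013" --pt "0 0 0 0 0 0 0.018" --pt "0 0 0 0 0 0 0.024" --pt "0 0 0 0 0 0 0.03" --pt "0 0 0 0 0 0 0.03"

```text
clock: 19.25
position: [548.3, 307.5, 176.3]
ee_rot: [-0.537, -0.448, 0.46, 0.547]
contact_force: [0.0, 0.3, 0.3]
gripper_width: 30.0
```

Run:
```python
from h import *
s,r=plan([551.9,309,280],80)
c=grab("wrist","w7"); b=grab("side","s7")
im=[c["color"][100:400,120:520,::-1],cv2.resize(b["color"][85:160,230:330,::-1],(400,300),interpolation=2)]
cv2.imwrite("pics/w7.png",np.hstack(im))
```

```text
t 19.25 pos [548.3 307.5 176.3] xang 79.9 ydown [-2.090e-02 -4.000e-04 -9.998e-01] F [0.  0.3 0.3] T [ 0.   -0.02 -0.01] w 30.0
tool shift [ 0.0017 -0.1037 -0.0011]
turn [-0.0205 -0.0018 -0.0041]
```

View pics/w7.png

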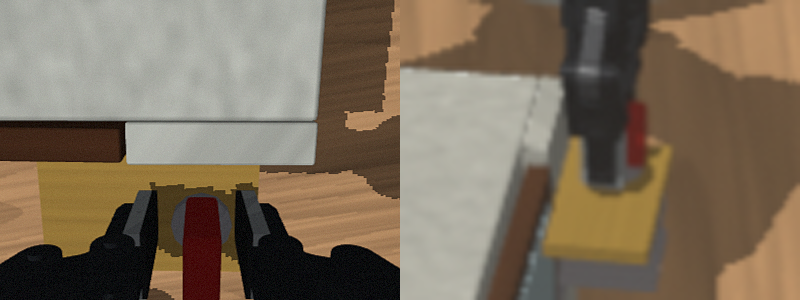

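>>> play_rows --pt "0.001 -0.008 0 0 0 0 0.035" --pt "0 -0.015 0 0 0 0 0.04" --pt "0 -0.025 0 0 0 0 0.04" --pt "0 -0.03 0 0 0 0 0.04" --pt "0 -0.03 0 0 0 0 0.04" --pt "0 -0.02 0 0 0 0 0.04" --pt "0 0 0 0 0 0 0.04" --pt "0 0 0 0 0 0 0.04"

```text
clock: 20.15
position: [551.5, 308.7, 312.4]
ee_rot: [-0.538, -0.449, 0.459, 0.547]
contact_force: [0.1, 0.9, -0.6]
gripper_width: 39.8
```

Run:
```python
from h import *
s,r=st()
c=grab("wrist","w8"); b=grab("side","s8"); t=grab("top","t8")
im=[c["color"][100:400,120:520,::-1],cv2.resize(b["color"][85:160,230:330,::-1],(400,300),interpolation=2)]
cv2.imwrite("pics/w8.png",np.vstack([np.hstack(im),np.hstack([cv2.resize(t["color"][:,:,::-1],(400,300)),cv2.resize(b["color"][:,:,::-1],(400,300))])]))
# tab top height/pos check: expect z=211, shut line
for n,x in(("wrist",c),("side",b)):
    H=hsv(x); m=((H[...,0]<6)|(H[...,0]>174))&(H[...,1]>150)&(H[...,2]>60); print(n,comps(m,20)[0])
print("expected tab top/collar/tip proj wrist",proj(c,[[553.2,307.3,211],[553.2,307.3,172]]),"side",proj(b,[[553.2,307.3,211],[553.2,307.3,172]]))
```

```text
t 20.15 pos [551.5 308.7 312.4] xang 79.9 ydown [-0.0195  0.     -0.9998] F [ 0.1  0.9 -0.6] T [0.   0.   0.03] w 39.8
wrist [(np.int32(801), array([316.5, 245.8]), array([308, 221,  19,  48], dtype=int32))]
side [(np.int32(183), array([284.5, 117.5]), array([279, 110,  12,  16], dtype=int32))]
expected tab top/collar/tip proj wrist [[316.08121105 247.72682704]
 [316.23668483 233.92696207]] side [[283.76387255 111.50515825]
 [284.24123989 127.39572159]]
```

View pics/w8.png

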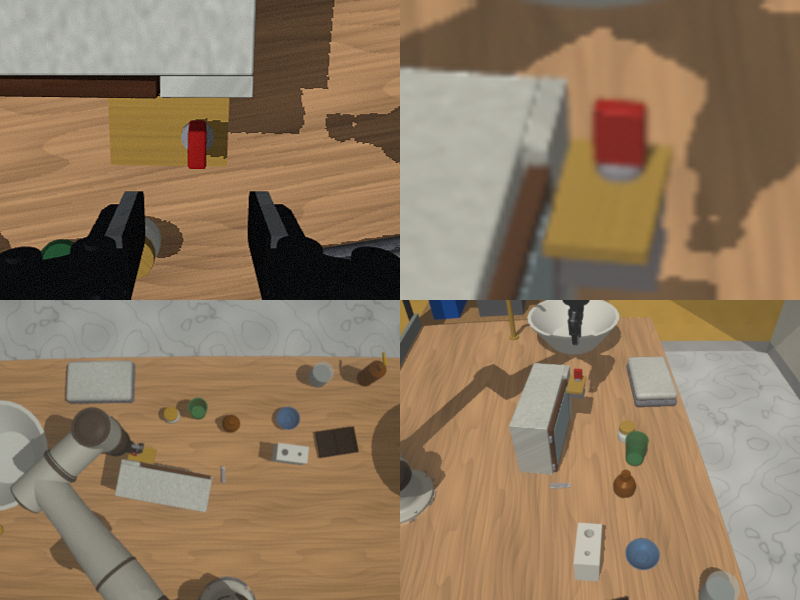

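```bash
python3 -c "
from bench import job_done; print(job_done())"
```

```text
the job is handed in; nothing more can be done
None
```

The cabinet is locked: the red-headed pin is through the tongue and both ears, its collar rests on the tongue, and the gripper is released and well clear. I handed the job in at about 20 s of the 72 s allowed; no verdict was reported.

- **Getting the pin:** I lifted it straight out of the holder. The first grip was too high on the tab, so I opened, went about 8 mm lower and gripped again before lifting.
- **Threading:** The tip entered the tongue on the first slow touch, and I found the door about 20 mm ajar. Drawing the door shut took about 3–4 N. I leaned the tool about 0.02 rad to offset the pin's lag. The pin then passed both ears with under about 4 N of force.
- **Home:** The collar met the tongue with the tool at 180 mm height, as expected, and the highest force I read was about 6 N.
- **Last checks:** The wrist and side pictures show the pin upright, the collar flat on the tongue and the door shut. The tab was within about 1–2 pixels of where it should appear when fully home. The other items look to be where they stood, though I judged that by eye and did not measure it.
- **Disagreements:** Estimates of the tongue hole's position from different views and edges differed by up to about 4 mm. I settled it with the wrist camera and by feel. After release the arm drifted about 4 mm, but it read no contact force.

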